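# Seat the polishing disc on its driving dogs and swing the suction spout over it

### The arm

A 6-joint arm with a two-finger parallel gripper is mounted at the origin on the work surface. World frame = base frame: x ahead of the robot, y to its left, z up, the work surface at z = 0. Lengths are in m, angles in rad, forces in N, time in s.
With the tool pointing down it reaches from about 0.3 to 0.75 m from the base axis. Payload 8.5 kg.
Tool frame: the origin (TCP) lies at the very end of the fingers, on their centre line; the grasp point (between the pads) lies 19 mm behind it (arm.tcp_to_grasp is the distance from the TCP to the grasp point, in m); z points along the fingers, y is the line along which they close (so a half turn about z gives the same grasp; the last joint's range is limited). The gripper opens to 88 mm and grips with 3 to 60 N. Pads are 18 mm wide; open, the fingers measure 123 mm over their backs; the gripper's body (75 mm by 187 mm) begins 45 mm behind the grasp point.
Start: joints at [-1.389, 0.381, 1.297, -0, 1.464, -0.215], TCP at [0.213, -0.507, 0.239] pointing down, gripper open.
Joint ranges: [-3.11, 3.11], [-0.89, 2.33], [0.22, 2.48], [-1.42, 4.56], [0.17, 2.85], [-2.88, 2.88]. Speed limits (rad/s): [2.39, 2.39, 3.14, 3.14, 3.14, 3.14].

### API

Orientations are given as [roll, pitch, yaw] about the fixed x, y, z axes, in that order (R = Rz(yaw) Ry(pitch) Rx(roll)).
In Python, from rig import sensors, camera, arm, boxes_of, masks_of, pinpoint gives the robot as it stands. The module is installed in compiled form; this text tells all that it offers.
- The arm moves only by the shell command python3 -m jog 'ROWS' [OPENING] [FORCE]. ROWS is a JSON object of lists of equal length, an entry for each row: "dp": the shift along the tool's x, y, z each as a share of 60 cm, from -1 to 1, a list of three; "delta_rot": the turn, a rotation vector about the tool's x, y, z each as a share of pi/2 rad, from -1 to 1, a list of three. A call has 1 to 8 rows; each row is the pose to reach, as a shift and turn from the pose commanded when the call began, along the tool's axes at that moment; what a row does not reach only later rows make up. A row lasts 1/8 s, in which the tool goes at most 62.5 mm and 10.7 degrees, less where a joint would pass 70% of its speed; a pose out of reach is approached as far as the arm can. A call with a number of a shift or a turn outside -1 to 1 is refused whole. A call with a gripper value outside its range is refused whole. OPENING is the opening, from 0 (shut) to 1 (fully open), set as the call begins (- or left out, the last holds). The fingers move at their own pace and stop on an object; FORCE is the grip in N (left out, the last holds). Time passes only in rows, so rows that repeat a pose let the fingers close. It gives the time, the measured TCP pose, the force, the opening and the grip force at its end, in the units of the state.
- sensors.sense(): the state, without advancing time (a new reading comes with each control period).
- camera(name): name is "scene" or "top" or "wrist"; returns a dict with "frame" (420x560x3 uint8, blue, green, red), "vertical_fov" (degrees; the focal length in pixels is half the picture's height over the tangent of half this angle, whatever the lens; pixels are square), "cx", "cy" (the principal point, pixels), "dist_coeffs" ([k1, k2, p1, p2, k3] as OpenCV has them; the pictures are not rectified), "origin" and "rotation" of the camera in the world. Camera axes: x right, y down, z forward; pixel columns grow to the right and rows downward; lengths in m; the calibration is good to about 2 mm. A picture is of the moment at which its call begins. There is no depth.
- arm.sign_off(): hands the job in; it is judged then, once.
Trained networks look in a picture, given as the dict that the camera call returned (one of the last four; its "shot" number tells which), for a name from the list of things; names that differ only in an ending like _2 or _b are one class to them, and where a whole thing is asked for, a point or a joint stands for the part that bears it (a point fixed in the world has none). Each returns a list of dicts, best first, with "confidence" (0 to 1); they miss things now and then, are a little off and sometimes report something else, mostly with a low value. They report only what shows in the picture. A call takes as long as a camera call. They do not tell look-alikes from the thing itself.
- boxes_of(picture, query): "box" ([left, top, width, height] in pixels, round what is visible of it).
- masks_of(picture, query): "mask" (420x560 bool, what is visible of it) and "box" ([left, top, width, height] in pixels, round what is visible of it).
- pinpoint(picture, query): "xy" ([column, row] in pixels: a listed point, or the origin of a listed thing).
The state is a dict: "t": time; "joint_pos": joint angles; "dq": joint speeds; "tau": joint torques, N m; "tcp_pos": TCP position; "eef_rot": TCP orientation; "contact_force": force on the tool from outside, world axes, zero at the start; "wrist_torque": the same for the moment, N m; "opening": opening from 0.0 (shut) to 1.0 (fully open); "finger_force": force on a finger pad.
Only numpy, scipy, OpenCV 4.12 (cv2) and the standard library are available. Lean on these libraries where they do the work, as an engineer would, in place of code of your own. Each camera call takes 0.05 s, during which the arm holds its last target. There are 200 camera calls.

### The job

The brown polishing disc sits on the spindle of the flat polishing machine but is riding up on the four yellow driving dogs. Press lightly on its face and turn it until its notches drop over the dogs and it lies fully home on the platen; then push the blue suction spout round over the disc as far as it goes. Leave everything else on the bench and on the machine where it is.

Things in the scene. Friction and masses are not known exactly. Their poses are not given: they have to be found in the camera images.
- machine: Grey-green bench polishing machine, fixed: housing 300 (x) x 400 (y, from -190 to +210 mm) x 85 mm high. Origin: on the bench surface, on the vertical spindle axis; z up, control panel on the -x side. A round aluminium platen, 236 mm in diameter, lies on it, top face 95 mm above the bench; it is braked and does not turn.
- spindle_nose (a point): Top of the steel spindle nose, 20 mm in diameter, on the axis, 109 mm above the bench (14 mm above the platen). With the disc home it stands 4 mm proud of the disc's face; with the disc riding high it is 3 mm below it.
- dog_px (a point): Top centre of the yellow plastic driving dog on the machine's +x side. Four such dogs stand on the platen at +x, +y, -x and -y of the machine: each 12 mm wide, 7 mm high with 2 mm bevels on their top edges (top 102 mm above the bench), reaching from 86 to 114 mm from the axis, so that their outer ends show beyond the disc's rim.
- disc: Loose polishing disc round the spindle nose: 200 mm in diameter, 10 mm thick, about 0.5 kg, brown abrasive face, 22 mm bore. Origin: centre of its underside, z up. Underside 102 mm above the bench when riding on the dogs, 95 mm when home. It drops by its weight once the notches stand over the dogs, within about 2 degrees either way, and can be turned either way.
- disc_notch (a point): Middle of the disc's +x rim notch, at its face, 92 mm from the centre. Four notches, 18 mm wide and 16 mm deep, lie at +x, +y, -x and -y of the disc, all alike: any notch may take any dog.
- disc_face (a point): Centre of the disc's brown top face, 112 mm above the bench when riding on the dogs, 105 mm when home. Closed fingertips pressing it 50 to 60 mm from the axis with 8 to 20 N, carried and turned round the axis, turn it by friction; they may slip a little, so turn on until it drops. A press within 60 mm of the axis does not tip it; the press vanishes as the disc drops.
- spout (a joint): Swivel of the suction spout, rad: 0 = parked, the spout pointing along -x of the machine; it grows as the spout swings anticlockwise seen from above, to a hard stop at 1.571, where the spout points along -y of the machine, over the disc. It stays where it is left and takes about 1 to 3 N at the nozzle to swing.
- spout_pivot (a point): Point on the spout's vertical swivel axis, 125 mm above the bench, fixed in the machine 165 mm to the +y side of the spindle axis. The swivel pipe there is 42 mm in diameter and rises to 160 mm.
- spout_nozzle (a point): Centre of the blue box-shaped nozzle at the spout's end, 105 mm from the swivel axis: 46 mm along the spout, 76 mm across it, from 110 to 140 mm above the bench. A round duct, 30 mm in diameter, top 154 mm above the bench, joins it to the swivel pipe. The nozzle passes 5 mm above a disc that is home and fouls one that rides high.
- compound_bar: Green bar of polishing compound, 100 x 42 x 30 mm, lying loose on the housing's top on the machine's -y side; to be left alone. Origin: centre of its underside.
- wood_scale_a: Dark wooden knife-handle scale, 115 x 30 x 8 mm, loose on the bench; to be left alone. Origin: centre of its underside.
- wood_scale_b: A second such wooden scale; to be left alone.
- knife_blank: Flat steel knife blank, about 230 x 32 x 4 mm, loose on the bench; to be left alone. Origin: in its tang, on the underside.
- dust_brush: Bench brush, loose on the bench; to be left alone.
- lap_fluid: Closed bottle of lapping fluid, 68 mm in diameter, 170 mm high, standing on the bench; to be left alone. Origin: centre of its underside.
- paste_jar: Closed jar of polishing paste, 70 mm in diameter, 60 mm high; to be left alone. Origin: centre of its underside.
- pin_tray: Open steel tray, 110 x 160 x 35 mm; to be left alone. Origin: centre of its underside.
Not all that is in view belongs to the job. There is more than one size of the disc; the one meant has the size given above.

How it is judged:
By the outcome, as a careful person would: the job done as asked, in the order asked, and still so for the second after the job is handed in, with the robot touching nothing.
It also fails if it takes over 48 s, if anything falls off the work surface, if the arm or the gripper's body presses on something with over 40 N, if the wrist force passes 120 N, or if a joint passes its speed limit or range.

## Working session

There is one attempt and no reset: what is moved stays moved. The work goes in short steps, Python scripts to look and compute and a shell command to move; the robot and the scene stay as the last step left them, time stands still between calls to the robot, and variables do not carry over. Pictures are saved under pics/ and viewed, at most 10 in all, crops included, and the job is handed in when it is done.

```bash
mkdir -p pics
cat > h.py <<'E'
import numpy as np, cv2
from rig import sensors, camera, arm, boxes_of, masks_of, pinpoint
def K(c):
    f=c["frame"].shape[0]/2/np.tan(np.radians(c["vertical_fov"])/2)
    return np.array([[f,0,c["cx"]],[0,f,c["cy"]],[0,0,1.]])
def onz(c,uv,z):
    n=cv2.undistortPoints(np.array([[uv]],float),K(c),np.array(c["dist_coeffs"]))[0,0]
    d=np.array(c["rotation"])@[n[0],n[1],1]; o=np.array(c["origin"])
    return o+d*(z-o[2])/d[2]
def px(c,P):
    R=np.array(c["rotation"]).T
    return cv2.projectPoints(np.array(P,float).reshape(-1,3),cv2.Rodrigues(R)[0],-R@np.array(c["origin"]),K(c),np.array(c["dist_coeffs"]))[0].reshape(-1,2)
E
python3 - <<'E'
from h import *
for n in("scene","top"):
    c=camera(n); cv2.imwrite(f"pics/{n}0.png",c["frame"]); print(n,np.round(c["origin"],3),c["vertical_fov"])
    for q,z in(("spindle_nose",.109),("dog_px",.102),("disc_notch",.112),("disc_face",.112),("spout_pivot",.125),("spout_nozzle",.125),("disc",.102),("machine",0)):
        for r in pinpoint(c,q)[:4]: print(q,np.round(r["xy"],1),round(r["confidence"],2),np.round(onz(c,r["xy"],z)[:2],4))
E
```

```text
scene [1.219 0.671 1.332] 46.44093439735708Traceback (most recent call last):
  File "<stdin>", line 5, in <module>
  File "h.py", line 9, in onz
    return o+d*(z-o[2])/d[2]
                        ~^^^
IndexError: invalid index to scalar variable.
```

```bash
sed -i 's/np.array(c\["rotation"\])/RM(c)/' h.py
cat >> h.py <<'E'
from scipy.spatial.transform import Rotation as Ro
def RM(c): return Ro.from_euler("xyz",c["rotation"]).as_matrix()
E
python3 - <<'E'
from h import *
for n in("scene","top"):
    c=camera(n); cv2.imwrite(f"pics/{n}0.png",c["frame"]); print(n,np.round(c["origin"],3),c["vertical_fov"],np.round(RM(c)[:,2],2),c["rotation"])
    for q,z in(("spindle_nose",.109),("dog_px",.102),("disc_notch",.112),("disc_face",.112),("spout_pivot",.125),("spout_nozzle",.125),("disc",.102),("machine",0)):
        for r in pinpoint(c,q)[:4]: print(q,np.round(r["xy"],1),round(r["confidence"],2),np.round(onz(c,r["xy"],z)[:2],4))
E
```

```text
scene [1.219 0.671 1.332] 46.44093439735708 [-0.47 -0.44 -0.77] [-2.44796159 -0.00315107  2.32446272]
spindle_nose [258.8 242.2] 0.77 [ 0.6176 -0.0243]
dog_px [235.9 253.6] 0.6 [ 0.6934 -0.0483]
dog_px [203.8 155.5] 0.24 [ 0.4754 -0.4589]
disc_notch [268.4 265.3] 0.74 [0.6599 0.0601]
disc_notch [444.9 239.2] 0.63 [0.2081 0.3977]
disc_face [407.5 238.2] 0.85 [0.2872 0.3073]
disc_face [262.3 242.8] 0.84 [ 0.6132 -0.013 ]
spout_pivot [287.9 277.4] 0.92 [0.657  0.1379]
spout_nozzle [315.1 254.9] 0.83 [0.5425 0.1424]
spout_nozzle [291.3 277.1] 0.21 [0.6495 0.1444]
disc [265.2 241.8] 0.94 [ 0.5992 -0.0148]
disc [404.3 239.1] 0.92 [0.2896 0.2989]
disc [262.7 242.7] 0.73 [ 0.6071 -0.018 ]
disc [317.  255.8] 0.7 [0.5281 0.1389]
machine [262.7 259.2] 0.56 [ 0.6043 -0.0269]
top [0.356 0.011 1.609] 46.15725252931616 [ 0.08 -0.02 -1.  ] [-3.05795052 -0.0162876  -1.59770964]
spindle_nose [274.  162.9] 0.88 [ 0.617  -0.0172]
dog_px [281.5 135.9] 0.73 [ 0.7028 -0.0429]
disc_notch [157.3 319.2] 0.77 [0.1496 0.3479]
disc_notch [249.1 147.7] 0.68 [0.6658 0.0583]
disc_face [274.9 163.6] 0.97 [ 0.6142 -0.0198]
disc_face [188.  294.3] 0.95 [0.2228 0.253 ]
disc_face [250.6 150.4] 0.69 [0.6572 0.0539]
spout_pivot [220.4 152.6] 0.73 [0.6502 0.1459]
spout_pivot [275.5 164.1] 0.35 [ 0.6104 -0.0214]
spout_nozzle [219.4 184.2] 0.59 [0.553  0.1504]
spout_nozzle [134.5 232.9] 0.46 [0.4116 0.4108]
disc [275.  164.7] 0.98 [ 0.6125 -0.0203]
disc [186.7 294.9] 0.71 [0.2202 0.2587]
disc [323.4 192.2] 0.27 [ 0.5232 -0.1672]
machine [275.2 172.5] 0.59 [ 0.6038 -0.0223]
```

View pics/top0.png

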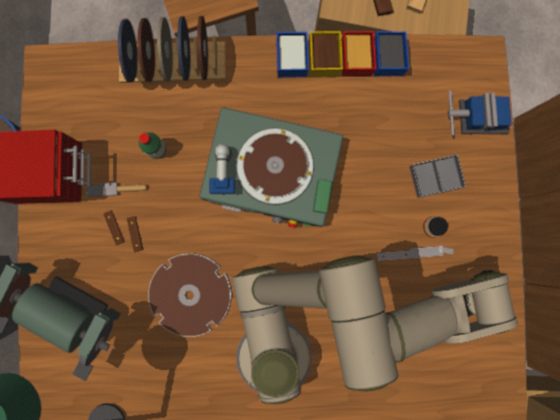

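View pics/scene0.png

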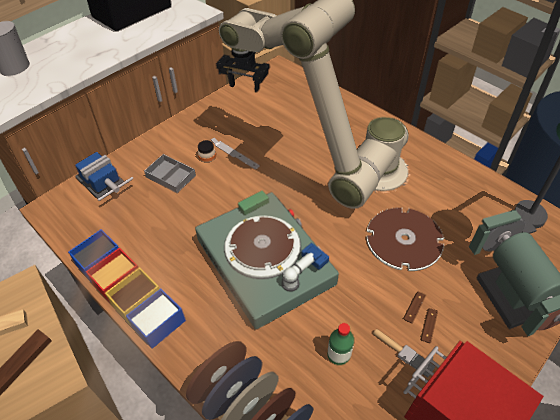

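Run:
```python
from h import *
a=cv2.imread("pics/top0.png")[115:225,190:350]; b=cv2.imread("pics/scene0.png")[190:310,200:340]
a=cv2.resize(a,(800,550),interpolation=cv2.INTER_CUBIC)
b=cv2.resize(b,(640,549),interpolation=cv2.INTER_CUBIC)
cv2.imwrite("pics/ca.png",a);cv2.imwrite("pics/cb.png",b)
```

```text
(no output)
```

View pics/ca.png

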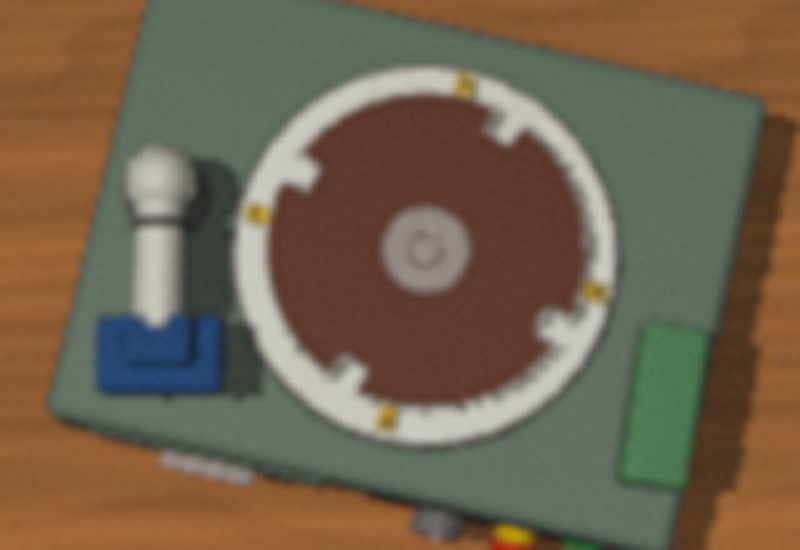

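Two brown discs: on the machine at top (275,164), within the 236 mm platen with the dogs showing beyond its rim → 200 mm, the one meant; loose one on the bench at (188,294), about 240 mm → look-alike. The crop shows dogs at about -13° and notches at about -32° (world), so the disc needs ≈ +19° (anticlockwise). The spout already points along world -x, about 0.2 rad from parked.

Run:
```python
from h import *
s=sensors.sense(); print({k:np.round(v,3) for k,v in s.items()})
R=Ro.from_euler("xyz",s["eef_rot"]).as_matrix(); print(np.round(R,3))
# axis refined from crop: dogs' mean at z .102, pivot from both views
c=camera("top")
d=np.array([onz(c,(190+u/5-.4,115+v/5-.4),.102) for u,v in((465,85),(258,214),(388,418),(596,291))])
print(np.round(d,4),d.mean(0)); v=d-d.mean(0); print(np.degrees(np.arctan2(v[:,1],v[:,0])))
d=np.array([onz(c,(190+u/5-.4,115+v/5-.4),.112) for u,v in((508,125),(302,172),(348,375),(552,325))])
print(d.mean(0)); v=d-d.mean(0); print(np.degrees(np.arctan2(v[:,1],v[:,0])))
tgt=np.array([.563,-.019,.239]); print("shares",R.T@(tgt-s["tcp_pos"])/.6)
```

```text
{'t': np.float64(1.0), 'joint_pos': array([-1.389,  0.381,  1.297, -0.   ,  1.464, -0.215]), 'dq': array([ 0.001,  0.001, -0.   , -0.   , -0.002, -0.002]), 'tau': array([ 1.0000e-03, -4.3780e+01, -2.2474e+01,  7.1000e-02,  3.1000e-02,
       -0.0000e+00]), 'tcp_pos': array([ 0.213, -0.507,  0.239]), 'eef_rot': array([-3.142,  0.   ,  0.397]), 'contact_force': array([ 0.218, -0.427,  0.836]), 'wrist_torque': array([ 0.028, -0.059,  0.025]), 'finger_force': np.float64(0.0), 'opening': np.float64(0.999)}
[[ 0.922  0.386 -0.   ]
 [ 0.386 -0.922  0.   ]
 [-0.    -0.    -1.   ]]
[[ 0.7165 -0.0468  0.102 ]
 [ 0.638   0.0838  0.102 ]
 [ 0.509   0.0065  0.102 ]
 [ 0.5847 -0.1241  0.102 ]] [ 0.6120151  -0.02015471  0.102     ]
[ -14.29462293   75.97761274  165.49954569 -104.73288686]
[ 0.61189375 -0.02044393  0.112     ]
[ -34.17916007   56.81161761  146.59028523 -123.23543022]
shares [ 8.53227412e-01 -5.24771770e-01 -4.20541826e-04]
```

```bash
python3 -m jog '{"dp":[[0.43,-0.26,0],[0.6,-0.37,0],[0.7,-0.43,0],[0.8,-0.49,0],[0.853,-0.525,0],[0.853,-0.525,0],[0.853,-0.525,0],[0.853,-0.525,0]],"delta_rot":[[0,0,0],[0,0,0],[0,0,0],[0,0,0],[0,0,0],[0,0,0],[0,0,0],[0,0,0]]}' 0 10
python3 -m jog '{"dp":[[0,0,0],[0,0,0]],"delta_rot":[[0,0,0],[0,0,0]]}'
python3 - <<'E'
from h import *
s=sensors.sense(); print({k:np.round(v,4) for k,v in s.items() if k in("t","joint_pos","tcp_pos","eef_rot","contact_force","opening")})
c=camera("wrist"); cv2.imwrite("pics/w1.png",c["frame"]); print(np.round(c["origin"],3))
for q,z in(("spindle_nose",.109),("dog_px",.102),("disc_notch",.112),("disc_face",.112),("spout_pivot",.125),("spout_nozzle",.125)):
    for r in pinpoint(c,q)[:3]: print(q,np.round(r["xy"],1),round(r["confidence"],2),np.round(onz(c,r["xy"],z)[:2],4))
E
```

```text
t: 2.05
tcp_pos: [0.5051, -0.0992, 0.239]
eef_rot: [3.141, -0.0, 0.397]
contact_force: [-0.3, -0.6, 0.1]
opening: 0.116
finger_force: 0.0
t: 2.3
tcp_pos: [0.5039, -0.1012, 0.2387]
eef_rot: [3.142, 0.0, 0.397]
contact_force: [-1.0, -0.5, -0.3]
opening: 0.005
finger_force: 0.0
{'t': np.float64(2.3), 'joint_pos': array([-4.2880e-01,  3.1760e-01,  1.3951e+00, -3.0000e-04,  1.4291e+00,
        7.4490e-01]), 'tcp_pos': array([ 0.5039, -0.1012,  0.2387]), 'eef_rot': array([3.1415e+00, 4.0000e-04, 3.9720e-01]), 'contact_force': array([-1.0007, -0.5426, -0.321 ]), 'opening': np.float64(0.0049)}
[ 0.573 -0.073  0.384]
spindle_nose [235.5  54.6] 0.85 [ 0.6072 -0.0181]
disc_notch [237.   51.3] 0.33 [ 0.6096 -0.019 ]
disc_face [235.4  52.1] 0.61 [ 0.6085 -0.018 ]
disc_face [513.2 347.5] 0.33 [ 0.4555 -0.3957]
spout_pivot [237.5  51.2] 0.68 [ 0.608  -0.0218]
spout_nozzle [ 9.8 43.8] 0.82 [0.5474 0.1457]
```

View pics/w1.png

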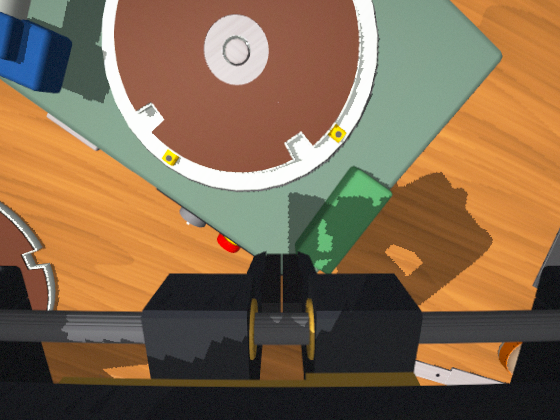

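The wrist view shows the spindle at (236,50), notches at (150,118) and (298,147), and dogs at (171,158) and (338,134). That confirms about 19° anticlockwise.

```bash
python3 -m jog '{"dp":[[0.07,-0.03,0],[0.13,-0.06,0.05],[0.13,-0.06,0.13],[0.13,-0.06,0.19],[0.13,-0.06,0.196],[0.13,-0.06,0.196]],"delta_rot":[[0,0,0],[0,0,0],[0,0,0],[0,0,0],[0,0,0],[0,0,0]]}'
python3 -m jog '{"dp":[[0,0,0.004],[0,0,0.006],[0,0,0.008],[0,0,0.01],[0,0,0.01]],"delta_rot":[[0,0,0],[0,0,0],[0,0,0],[0,0,0],[0,0,0]]}'
```

```text
t: 3.4
tcp_pos: [0.5627, -0.0381, 0.1224]
eef_rot: [3.141, -0.001, 0.396]
contact_force: [0.7, 0.9, 1.0]
opening: 0.001
finger_force: 0.0
t: 4.03
tcp_pos: [0.5621, -0.0377, 0.1151]
eef_rot: [-3.141, 0.0, 0.397]
contact_force: [0.0, -0.3, -0.5]
opening: 0.001
finger_force: 0.0
```

```bash
python3 -m jog '{"dp":[[0,0,0.003],[0,0,0.005],[0,0,0.006],[0,0,0.006]],"delta_rot":[[0,0,0],[0,0,0],[0,0,0],[0,0,0]]}'
```

```text
t: 4.53
tcp_pos: [0.5623, -0.0377, 0.1124]
eef_rot: [3.141, -0.001, 0.397]
contact_force: [-2.2, 1.7, 7.9]
opening: 0.002
finger_force: 3.8
```

```bash
python3 -m jog '{"dp":[[0,0,0.001],[0,0,0.001]],"delta_rot":[[0,0,0],[0,0,0]]}'
python3 - <<'E'
from h import *
s=sensors.sense(); R=Ro.from_euler("xyz",s["eef_rot"]).as_matrix(); p=np.array([.5623,-.0377]); a=np.array([.611,-.020])
for d in (4,8,12,16,18,20,22,25):
    t=np.radians(d); q=a+np.array([[np.cos(t),-np.sin(t)],[np.sin(t),np.cos(t)]])@(p-a)
    print(d,np.round(R.T@np.r_[q-p,0]/.6,4), "rot z",-d/90)
E
```

```text
t: 4.78
tcp_pos: [0.5625, -0.0378, 0.1124]
eef_rot: [3.14, -0.001, 0.397]
contact_force: [-3.2, -0.6, 11.4]
opening: 0.003
finger_force: 5.8
4 [-0.0001  0.006   0.    ] rot z -0.044444444444444446
8 [0.0003 0.012  0.    ] rot z -0.08888888888888889
12 [0.001 0.018 0.   ] rot z -0.13333333333333333
16 [0.0022 0.0239 0.    ] rot z -0.17777777777777778
18 [0.0029 0.0269 0.    ] rot z -0.2
20 [0.0038 0.0298 0.    ] rot z -0.2222222222222222
22 [0.0047 0.0326 0.0001] rot z -0.24444444444444444
25 [0.0063 0.0368 0.0001] rot z -0.2777777777777778
```

```bash
python3 -m jog '{"dp":[[0,0.003,0],[0,0.006,0],[0,0.009,0],[0,0.012,0],[0.001,0.015,0],[0.001,0.018,0]],"delta_rot":[[0,0,-0.022],[0,0,-0.044],[0,0,-0.067],[0,0,-0.089],[0,0,-0.111],[0,0,-0.133]]}'
```

```text
t: 5.52
tcp_pos: [0.5671, -0.0471, 0.1124]
eef_rot: [3.141, -0.001, 0.607]
contact_force: [-2.9, 4.0, 11.4]
opening: 0.009
finger_force: 5.7
```

```bash
python3 -m jog '{"dp":[[0,0.002,0],[0,0.004,0],[0,0.006,0],[0,0.008,0],[0,0.009,0],[0,0.009,0]],"delta_rot":[[0,0,-0.015],[0,0,-0.03],[0,0,-0.045],[0,0,-0.06],[0,0,-0.067],[0,0,-0.067]]}'
```

```text
t: 6.28
tcp_pos: [0.5698, -0.052, 0.1107]
eef_rot: [-3.141, 0.0, 0.711]
contact_force: [-0.1, 1.3, -0.7]
opening: -0.001
finger_force: 0.0
```

```bash
python3 -m jog '{"dp":[[0,0,-0.04],[0,0,-0.14],[-0.05,0,-0.22],[-0.1,0,-0.22],[-0.1,0,-0.22],[-0.1,0,-0.22]],"delta_rot":[[0,0,0],[0,0,0],[0,0,0],[0,0,0],[0,0,0],[0,0,0]]}'
python3 - <<'E'
from h import *
s=sensors.sense()
c=camera("wrist"); cv2.imwrite("pics/w2.png",c["frame"])
c2=camera("top"); b=camera("scene")
for c in(c,c2,b):
  for q,z in(("spindle_nose",.109),("disc_face",.105),("spout_pivot",.125),("spout_nozzle",.125),("lap_fluid",0)):
    for r in pinpoint(c,q)[:1]: print(q,np.round(r["xy"],1),round(r["confidence"],2),np.round(onz(c,r["xy"],z)[:2],4))
E
```

```text
t: 7.02
tcp_pos: [0.5247, -0.0908, 0.2425]
eef_rot: [-3.141, 0.0, 0.711]
contact_force: [-0.4, 0.2, -0.7]
opening: 0.003
finger_force: 0.0
spindle_nose [280.3  76.1] 0.75 [ 0.609 -0.018]
disc_face [281.2  79.4] 0.73 [ 0.6079 -0.0199]
spindle_nose [273.5 166. ] 0.65 [ 0.6074 -0.0154]
disc_face [274.1 166.3] 0.6 [ 0.607  -0.0173]
spout_pivot [221.  154.5] 0.62 [0.6443 0.1441]
spout_nozzle [220.1 184.7] 0.92 [0.5514 0.1483]
lap_fluid [159.6 148.4] 0.61 [0.6949 0.3597]
spindle_nose [260.9 240.3] 0.87 [ 0.6079 -0.0248]
disc_face [404.9 235. ] 0.67 [0.277  0.2918]
spout_pivot [291.5 277. ] 0.94 [0.6488 0.1445]
spout_nozzle [312.6 254.4] 0.71 [0.5462 0.1357]
lap_fluid [340.9 352.9] 0.88 [0.6826 0.3735]
```

View pics/w2.png

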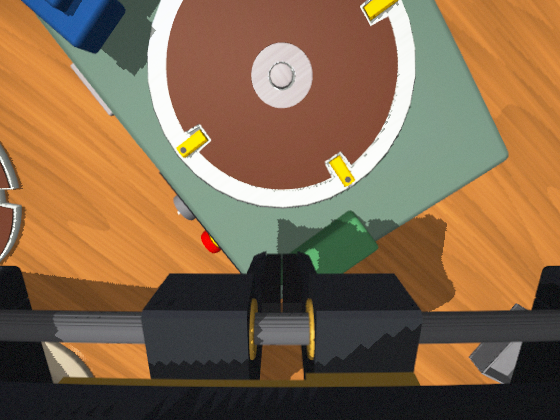

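The disc is home: dogs sit in the notches at (192,141), (341,170), (380,9), and the spindle nose stands proud at (281,76). Next is the spout.

```bash
cat > w.py <<'E'
from h import *
s=sensors.sense(); p=np.array(s["tcp_pos"]); y0=s["eef_rot"][2]; R=Ro.from_euler("xyz",[np.pi,0,y0]).as_matrix()
piv=np.array([.650,.142])
def wp(th,gap,z,a=.103):
    t=np.radians(th); e=np.array([np.cos(t),np.sin(t)]); n=np.array([-e[1],e[0]])
    q=np.r_[piv+a*e-(.038+.0175+gap)*n,z]; dy=th-180-np.degrees(y0)
    print(th,gap,np.round(q,3),"dp",np.round(R.T@(q-p)/.6,4),"rotz",round(-dy/90,4))
E
python3 - <<'E'
from w import *
wp(180,.018,.2425); wp(180,.018,.122)
E
```

```text
180 0.018 [0.547 0.215 0.242] dp [ 0.3618 -0.3626  0.0007] rotz 0.4526
180 0.018 [0.547 0.215 0.122] dp [ 0.3618 -0.3626  0.2016] rotz 0.4526
```

```bash
python3 -m jog '{"dp":[[0.1,-0.1,0],[0.17,-0.17,0],[0.24,-0.24,0],[0.31,-0.31,0],[0.36,-0.363,0],[0.362,-0.363,0],[0.362,-0.363,0],[0.362,-0.363,0.05]],"delta_rot":[[0,0,0.1],[0,0,0.2],[0,0,0.3],[0,0,0.4],[0,0,0.453],[0,0,0.453],[0,0,0.453],[0,0,0.453]]}'
python3 - <<'E'
from w import *
s=sensors.sense(); print(s["joint_pos"]); 
c=camera("wrist"); cv2.imwrite("pics/w3.png",c["frame"])
for r in pinpoint(c,"spout_nozzle")[:2]+pinpoint(c,"spout_pivot")[:1]: print(r["xy"],r["confidence"],onz(c,r["xy"],.125))
wp(180,.018,.122)
E
```

```text
t: 8.93
tcp_pos: [0.5481, 0.2144, 0.2145]
eef_rot: [-3.141, -0.005, -0.002]
contact_force: [-0.7, 0.4, 0.1]
opening: 0.004
finger_force: 0.0
[ 1.72034204e-01  4.63737519e-01  1.23197128e+00 -2.79955430e-04
  1.44107768e+00  1.74473705e+00]
[365.1, 220.1] 0.73 [0.54779967 0.14761914 0.125     ]
[382.5, 81.8] 0.75 [0.65075496 0.14236688 0.125     ]
180 0.018 [0.547 0.215 0.122] dp [-0.0018 -0.0018  0.1542] rotz -0.0012
```

View pics/w3.png

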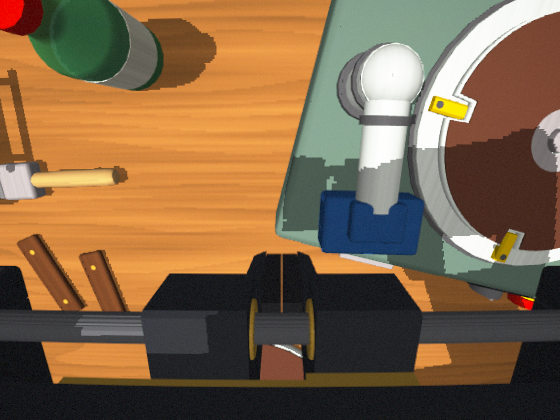

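The nozzle is at (370,222) with its left face at column 320; it agrees with the other cameras to 2 mm and the fingers are clear of its left. I'm descending beside it.

```bash
python3 -m jog '{"dp":[[0,0,0.08],[0,0,0.14],[0,0,0.154],[0,0,0.154]],"delta_rot":[[0,0,0],[0,0,0],[0,0,0],[0,0,0]]}'
python3 - <<'E'
from w import *
wp(177,.001,.122)
for t in range(182,223,5): wp(t,0,.122)
E
```

```text
t: 9.57
tcp_pos: [0.5477, 0.2154, 0.1219]
eef_rot: [-3.141, -0.002, -0.001]
contact_force: [0.7, 0.8, 0.2]
opening: 0.003
finger_force: 0.0
177 0.001 [0.55  0.204 0.122] dp [ 0.004   0.0194 -0.0002] rotz 0.0326
182 0 [0.545 0.194 0.122] dp [-0.0043  0.0359 -0.0002] rotz -0.0229
187 0 [0.541 0.185 0.122] dp [-0.0111  0.0515 -0.0002] rotz -0.0785
192 0 [0.538 0.175 0.122] dp [-0.0166  0.0676 -0.0002] rotz -0.134
197 0 [0.535 0.165 0.122] dp [-0.0206  0.0841 -0.0002] rotz -0.1896
202 0 [0.534 0.155 0.122] dp [-0.0232  0.1009 -0.0002] rotz -0.2451
207 0 [0.533 0.145 0.122] dp [-0.0243  0.1179 -0.0002] rotz -0.3007
212 0 [0.533 0.134 0.122] dp [-0.024   0.1349 -0.0002] rotz -0.3563
217 0 [0.534 0.124 0.122] dp [-0.0221  0.1518 -0.0002] rotz -0.4118
222 0 [0.536 0.114 0.122] dp [-0.0188  0.1685 -0.0002] rotz -0.4674
```

```bash
python3 -m jog '{"dp":[[0.002,0.019,0],[-0.004,0.036,0],[-0.011,0.052,0],[-0.017,0.068,0],[-0.021,0.084,0],[-0.023,0.101,0],[-0.024,0.118,0],[-0.024,0.135,0]],"delta_rot":[[0,0,0],[0,0,-0.023],[0,0,-0.079],[0,0,-0.134],[0,0,-0.19],[0,0,-0.245],[0,0,-0.301],[0,0,-0.356]]}'
python3 - <<'E'
from w import *
for t in range(217,260,5): wp(t,0,.122)
c=camera("top")
for r in pinpoint(c,"spout_nozzle")[:1]: print(r["confidence"],onz(c,r["xy"],.125))
E
```

```text
t: 10.58
tcp_pos: [0.533, 0.1341, 0.1221]
eef_rot: [3.141, -0.002, 0.561]
contact_force: [0.6, 1.5, -0.1]
opening: 0.0
finger_force: 0.8
217 0 [0.534 0.124 0.122] dp [-0.0067  0.0149  0.0002] rotz -0.0538
222 0 [0.536 0.114 0.122] dp [-0.0128  0.0308  0.0002] rotz -0.1094
227 0 [0.539 0.105 0.122] dp [-0.0175  0.0471  0.0002] rotz -0.1649
232 0 [0.543 0.095 0.122] dp [-0.0207  0.0638  0.0002] rotz -0.2205
237 0 [0.547 0.086 0.122] dp [-0.0225  0.0808  0.0002] rotz -0.276
242 0 [0.553 0.077 0.122] dp [-0.0228  0.0978  0.0002] rotz -0.3316
247 0 [0.559 0.069 0.122] dp [-0.0216  0.1147  0.0002] rotz -0.3872
252 0 [0.565 0.061 0.122] dp [-0.0189  0.1315  0.0002] rotz -0.4427
257 0 [0.573 0.054 0.122] dp [-0.0148  0.148   0.0002] rotz -0.4983
0.74 [0.5569983  0.09237119 0.125     ]
```

```bash
python3 -m jog '{"dp":[[-0.007,0.015,0],[-0.013,0.031,0],[-0.018,0.047,0],[-0.021,0.064,0],[-0.023,0.081,0],[-0.023,0.098,0],[-0.022,0.115,0],[-0.02,0.127,0]],"delta_rot":[[0,0,-0.054],[0,0,-0.109],[0,0,-0.165],[0,0,-0.22],[0,0,-0.276],[0,0,-0.332],[0,0,-0.387],[0,0,-0.425]]}'
python3 - <<'E'
from w import *
for t in range(252,264,2): wp(t,0,.122)
E
```

```text
t: 11.68
tcp_pos: [0.5629, 0.0634, 0.1214]
eef_rot: [3.141, -0.0, 1.226]
contact_force: [-2.5, -0.1, 0.1]
opening: 0.005
finger_force: 1.0
252 0 [0.565 0.061 0.122] dp [-0.0021  0.0052 -0.001 ] rotz -0.0194
254 0 [0.568 0.058 0.122] dp [-0.005   0.0113 -0.001 ] rotz -0.0416
256 0 [0.571 0.055 0.122] dp [-0.0077  0.0175 -0.001 ] rotz -0.0638
258 0 [0.574 0.053 0.122] dp [-0.0102  0.0239 -0.001 ] rotz -0.0861
260 0 [0.577 0.05  0.122] dp [-0.0125  0.0303 -0.001 ] rotz -0.1083
262 0 [0.581 0.048 0.122] dp [-0.0146  0.0368 -0.001 ] rotz -0.1305
```

```bash
python3 -m jog '{"dp":[[-0.002,0.005,0],[-0.005,0.011,0],[-0.007,0.015,0]],"delta_rot":[[0,0,-0.02],[0,0,-0.042],[0,0,-0.055]]}'; python3 -m jog '{"dp":[[0,0.002,0],[0,0.004,0]],"delta_rot":[[0,0,0],[0,0,0]]}'
```

```text
t: 12.05
tcp_pos: [0.5699, 0.0568, 0.1209]
eef_rot: [3.141, -0.0, 1.312]
contact_force: [-1.4, -0.7, 1.3]
opening: 0.006
finger_force: 0.7
t: 12.3
tcp_pos: [0.5719, 0.0562, 0.1205]
eef_rot: [-3.141, 0.0, 1.312]
contact_force: [-2.3, -1.8, 1.2]
opening: 0.004
finger_force: 0.9
```

```bash
python3 -m jog '{"dp":[[0,0.002,0],[0,0.004,0],[0,0.006,0]],"delta_rot":[[0,0,0],[0,0,0],[0,0,0]]}';python3 -m jog '{"dp":[[0,0.002,0],[0,0.004,0]],"delta_rot":[[0,0,0],[0,0,0]]}'
```

```text
t: 12.68
tcp_pos: [0.5732, 0.0558, 0.1204]
eef_rot: [-3.136, 0.001, 1.313]
contact_force: [-16.5, 0.9, 9.1]
opening: 0.005
finger_force: 8.6
t: 12.92
tcp_pos: [0.5733, 0.0557, 0.1204]
eef_rot: [-3.13, 0.001, 1.313]
contact_force: [-27.0, 3.2, 16.3]
opening: 0.008
finger_force: 14.5
```

```bash
python3 -m jog '{"dp":[[0,-0.01,0],[0,-0.03,0],[0,-0.06,0],[0,-0.06,-0.08],[0,-0.1,-0.18],[0,-0.2,-0.2],[0,-0.25,-0.2],[0,-0.25,-0.2]],"delta_rot":[[0,0,0],[0,0,0],[0,0,0],[0,0,0],[0,0,0],[0,0,0],[0,0,0],[0,0,0]]}'
python3 - <<'E'
from h import *
pv=np.array([.650,.142])
ims=[]
for n in("top","scene"):
    c=camera(n); ims.append(c["frame"])
    for q,z in(("spindle_nose",.109),("spout_nozzle",.125),("spout_pivot",.125)):
        for r in pinpoint(c,q)[:1]:
            p=onz(c,r["xy"],z)[:2]; print(n,q,np.round(p,4),round(r["confidence"],2),np.degrees(np.arctan2(*(p-pv)[::-1]))%360)
a=cv2.resize(ims[0][100:240,190:350],(400,350),interpolation=cv2.INTER_CUBIC)
b=cv2.resize(ims[1][180:320,190:350],(400,350),interpolation=cv2.INTER_CUBIC)
cv2.imwrite("pics/end.png",np.hstack([a,b])); print(sensors.sense()["t"])
E
```

```text
t: 13.92
tcp_pos: [0.4315, 0.0935, 0.2412]
eef_rot: [3.14, -0.0, 1.314]
contact_force: [1.5, -0.6, 0.2]
opening: 0.008
finger_force: 0.0
top spindle_nose [ 0.6056 -0.0101] 0.59 253.73176881656104
top spout_nozzle [0.6318 0.0443] 0.84 259.43082209410784
top spout_pivot [0.6538 0.1434] 0.69 19.7520963100239
scene spindle_nose [ 0.6045 -0.0224] 0.87 254.5384179031094
scene spout_nozzle [0.6507 0.0795] 0.74 270.60343413274427
scene spout_pivot [0.6586 0.1477] 0.73 33.76215947207485
14.325
```

View pics/end.png

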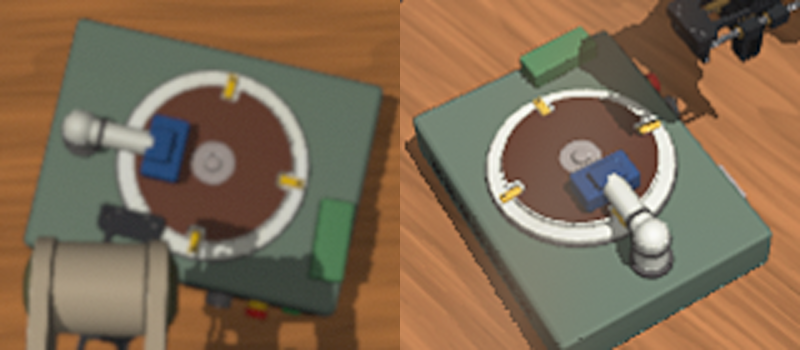

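The crops show the disc home with the dogs in its notches. The spout lies over the disc along the machine's -y, and the bar is where it was. The arm is clear, so I'm handing in.

```bash
python3 -c "
from rig import arm; print(arm.sign_off())"
```

```text
the job is handed in; nothing more can be done
None
```

I turned the disc about 19° anticlockwise until it dropped fully home over the four dogs, then pushed the spout round over it to its hard stop; the arm is clear, only the disc and spout were touched, and the job was handed in at about 14 s of the 48 s allowed.

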